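# Open the push-to-open bur cupboard

## Robot

A 6-joint arm with a two-finger parallel gripper is mounted at the origin on the work surface. World frame = base frame: x ahead of the robot, y to its left, z up, the work surface at z = 0. Lengths are in mm, angles in rad, forces in N, time in s.
With the tool pointing down it reaches from about 350 to 975 mm from the base axis. Payload 7.1 kg.
Tool frame: the origin (TCP) lies on the front face of the gripper's body, between the roots of the fingers; the fingertips stand 80 mm ahead of it and the grasp point (between the pads) lies 61 mm ahead of it; z points along the fingers, y is the line along which they close (so a half turn about z gives the same grasp; the last joint's range is limited). The gripper opens to 88 mm and grips with 3 to 60 N. Pads are 20 mm wide; open, the fingers measure 115 mm over their backs; the gripper's body (75 mm by 178 mm) begins 61 mm behind the grasp point.
Start: joints at [1.101, 0.423, 1.63, -0, 1.089, -0.019], TCP at [272.271, 562.56, 302.675] pointing down, gripper open.
Joint ranges: [-3, 3], [-0.9, 2.11], [0.09, 2.58], [-1.31, 4.45], [0.11, 2.69], [-2.54, 2.54]. Speed limits (rad/s): [2.39, 2.39, 3.01, 3.14, 3.14, 3.14].

## Interface

Orientations are given as a rotation vector (axis times angle).
In Python, from workcell import readout, vision, close_job gives the robot as it stands.
- The arm moves only by the tool servo_tool, never from a script. Its argument "plan" is a list that holds one entry, the list of rows, each a list of 7 numbers: the gripper command: -1 is fully open, 1 is shut, values between are in proportion, then the shift along the world's x, y, z in units of 40 mm (1.0 is 40 mm), then the turn, a rotation vector about the world's x, y, z in units of 5 degrees (1.0 is 5 degrees). A call has 1 to 5 rows; each row shifts and turns the commanded pose from where the row before left it; what a row does not reach is not made up. A row lasts 1/12 s, in which the tool goes at most 41.7 mm and 7.16 degrees, less where a joint would pass 70% of its speed; a pose out of reach is approached as far as the arm can. A call is refused whole if a number of a shift passes 1 or a number of a turn 1, either way. A call with a gripper value outside its range is refused whole. The fingers move at their own pace and stop on an object; the grip force is fixed at half the most. Time passes only in rows, so rows that do not move let the fingers close. It gives the time, the measured TCP pose, the force, the opening and the grip force at its end, in the units of the state.
- readout.get_obs(): the state, without advancing time (a new reading comes with each control period).
- vision.get_image(name): name is "scene" or "top"; returns the picture (384x512x3 uint8, red, green, blue); there is no depth.
- vision.camera_params(name): a dict with "fx", "fy", "cx", "cy" (pixels), "rvec" (rotation vector, rad) and "tvec" (3), from world to camera coordinates, as OpenCV has them. Camera axes: x right, y down, z forward; pixel columns grow to the right and rows downward; lengths in mm; the calibration is good to about 2 mm. A picture is of the moment at which its call begins. camera_params takes no time and is no camera call.
- close_job(): hands the job in; it is judged then, once.
The state is a dict: "t": time; "qpos": joint angles; "qvel": joint speeds; "joint_torque": joint torques, N m; "ee_pos": TCP position; "orientation": TCP orientation; "ft_force": force on the tool from outside, world axes, zero at the start; "moment": the same for the moment, N m; "width": finger opening in mm; "grasp_force": force on a finger pad.
Only numpy, scipy, OpenCV 4.12 (cv2) and the standard library are available. Lean on these libraries where they do the work, as an engineer would, in place of code of your own. Each camera call takes 0.05 s, during which the arm holds its last target. There are 200 camera calls.

## Task

Open the wide door of the handleless bench cupboard right up, so that it stands square out from the front or further. Slide the bur block that stands in the door's way clear of its swing with your fingers, without picking the block up, press the door in at its free side so that the push catch springs it ajar, then swing it wide from behind with a finger. The door must not hit the block, the narrow door stays shut and nothing else is disturbed.

Things in the scene. Friction and masses are not known exactly. Their poses are not given: they have to be found in the camera images.
- cupboard: the bench cupboard, fixed: sage-grey carcass, two plain white handleless doors side by side, 242 deep with doors x 340 wide x 250 mm high. Origin: centre of the carcass's underside, on the bench. Own -x points out of the door front, +y to the left of someone facing the doors. Carcass front at own x = -110 mm, doors' outer faces at own x = -132 mm. The space above its top is open
- wide_door (a joint): swing of the wide door (rad), the left-hand door as one faces them: 195 wide x 244 high x 16 mm thick, top edge at z = 248 mm, hinged on its left outer edge about a vertical axis, free edge near the cupboard's middle. 0 = shut, 1.57 = square out from the front, stop at 1.70. Once ajar it swings freely with light friction and stays where it is left
- wide_door_press (a point): point on the wide door's outer face, 32 mm in from its free edge, 33 mm below its top edge, 166 mm from the hinge; moves with the door. Pressed in here about 4 mm (4 to 6 N; stop at -0.026 rad) the push catch trips; as the pressing finger draws back, a spring plunger pushes the door out to about 0.27 rad, a gap of 45 mm or more behind its free edge
- wide_door_hinge (a point): the wide door's vertical hinge axis, at z = 250 mm. It lies in the plane of the shut door's inner face, 6 mm in front of the carcass; the door reaches 197 mm from it; the outer face lies 16 mm off the inner one
- narrow_door_edge (a point): upper free corner, outer face, of the narrow right-hand door (131 mm wide, hinged on its right outer edge, same kind of push catch), at z = 248 mm, beside the wide door's free edge. This door must stay shut
- bur_block: the bur block: a loose white plastic block 90 (own x) x 60 (own y) x 32 mm with three rows of small steel burs standing up from it, 50 mm high in all, 0.2 to 0.4 kg, on the bench in front of the wide door, within the sweep of that door. Origin: centre of its underside. Slides on the bench when pushed
- waste_pot: bystander: round steel waste pot with a slotted lid, 94 mm across, 114 mm high; origin under its centre
- rinse_cup: bystander: white rinsing cup, 68 mm across, 80 mm high; origin under its centre
- spray_bottle: bystander: white bottle with grey cap, 58 mm across, 165 mm high; origin under its centre
- bur_carton: bystander: small carton 70 x 50 x 22 mm; origin under its centre
- paste_jar: bystander: amber glass jar with black lid, 54 mm across, 55 mm high, in front of the narrow door; origin under its centre
- file_stand: bystander: round aluminium file stand, 60 mm across, 58 mm high, off the hinge side of the cupboard; origin under its centre
- instrument_tray: bystander: steel tray 130 x 190 x 15 mm with hand instruments; origin under its centre
There are look-alikes about, which are no part of the job. What is shaped like the bur_block but green or pink is not meant.

How it is judged:
By the outcome, as a careful person would: the job done as asked, in the order asked, and still so for the second after the job is handed in, with the robot touching nothing.
It also fails if it takes over 58 s, if anything falls off the work surface, if the arm or the gripper's body presses on something with over 40 N, if the wrist force passes 120 N, or if a joint passes its speed limit or range.

## Working session

There is one attempt and no reset: what is moved stays moved. The work goes in short steps, Python scripts to look and compute and a tool call to move; the robot and the scene stay as the last step left them, time stands still between calls to the robot, and variables do not carry over. Pictures are saved under pics/ and viewed, at most 10 in all, crops included, and the job is handed in when it is done.

Besides the shell and the picture viewer there is one more tool, called after "Call:" by a JSON object that holds its "op" and its "data", one argument or row to a line. servo_tool: Moves the arm, as the interface text tells. Its arguments: {"type":"object","properties":{"plan":{"type":"array"}},"required":["plan"]}

```bash
mkdir -p pics; python3 - <<'E'
from workcell import readout, vision
import cv2
for n in("scene","top"):
    cv2.imwrite(f"pics/{n}0.png",vision.get_image(n)[:,:,::-1]); print(n,vision.camera_params(n))
o=readout.get_obs();print(o)
E
```

```text
scene {'fx': 493.52758369274153, 'fy': 493.52758369274153, 'cx': 254.05713779041585, 'cy': 187.8698758483069, 'rvec': array([ 2.32827701,  1.03933503, -0.32991279]), 'tvec': array([-303.38953537, -307.37402106, 1877.13237301])}
top {'fx': 454.3194122507136, 'fy': 454.3194122507136, 'cx': 255.16009473568067, 'cy': 185.98750333993095, 'rvec': array([ 2.13664156, -2.19322424,  0.14972414]), 'tvec': array([ -91.02773122,  565.47447549, 1726.27486206])}
{'t': 0.1, 'qpos': array([ 1.10103204e+00,  4.23762985e-01,  1.63060828e+00,  1.57528487e-05,
        1.08861790e+00, -1.90203259e-02]), 'qvel': array([-0.00028581, -0.00138513, -0.00047588,  0.00014555,  0.00014111,
        0.00187657]), 'joint_torque': array([-2.81298662e-05, -5.45612097e+01, -2.74323785e+01,  6.43944182e-02,
        1.88402814e-02, -4.64981440e-05]), 'ee_pos': array([272.07771831, 562.23002863, 301.9823372 ]), 'orientation': array([-7.01980919e-01, -3.06179924e+00,  2.12291217e-03]), 'ft_force': array([-0.32252156,  1.04924433,  0.21376722]), 'moment': array([ 0.02432752, -0.03928487,  0.01359787]), 'grasp_force': 0.0, 'width': 87.98493954684848}
```

View pics/scene0.png

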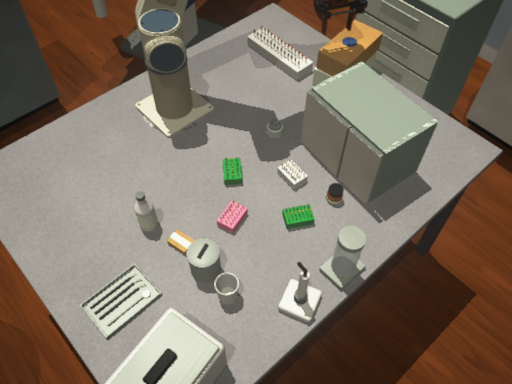

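View pics/top0.png

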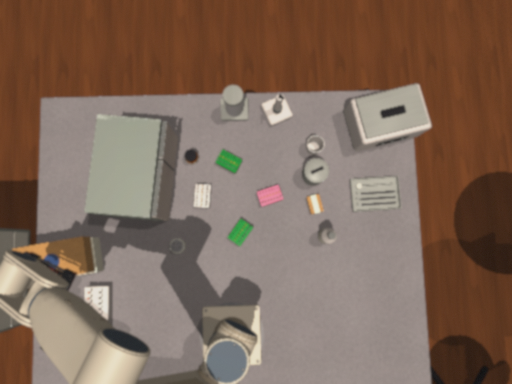

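Scene: the white block near the door is at scene (293,173), top (202,195). Things that could be mistaken for it are the green blocks at scene (232,171) and (298,216), the pink one at (232,216), and the long white bur rack at (280,52). By colour, size and place I choose the one at (293,173). The wide door is the one nearer the robot.

```bash
cat > h.py <<'E'
import numpy as np,cv2
from workcell import readout, vision
def ray(n,uv,z):
    p=vision.camera_params(n);R=cv2.Rodrigues(p["rvec"])[0];t=p["tvec"]
    c=-R.T@t; uv=np.atleast_2d(uv).astype(float)
    d=np.c_[(uv[:,0]-p["cx"])/p["fx"],(uv[:,1]-p["cy"])/p["fy"],np.ones(len(uv))]@R
    return c+d*((z-c[2])/d[:,2])[:,None]
def proj(n,P):
    p=vision.camera_params(n);K=np.array([[p["fx"],0,p["cx"]],[0,p["fy"],p["cy"]],[0,0,1]])
    return cv2.projectPoints(np.atleast_2d(P).astype(float),p["rvec"],p["tvec"],K,None)[0][:,0]
E
python3 - <<'E'
from h import *
np.set_printoptions(precision=1,suppress=True)
t=cv2.imread("pics/top0.png");s=cv2.imread("pics/scene0.png")
a=cv2.resize(t[100:260,70:270],None,fx=4,fy=4*.9,interpolation=cv2.INTER_CUBIC)
cv2.imwrite("pics/topc.png",a)
cv2.imwrite("pics/scc.png",cv2.resize(s[60:230,250:450],None,fx=4,fy=3.5,interpolation=cv2.INTER_CUBIC))
# cupboard top by colour
hsv=cv2.cvtColor(t,cv2.COLOR_BGR2HSV);print("col",hsv[165,130],hsv[165,170],hsv[195,202])
m=cv2.inRange(hsv,(35,20,100),(90,90,255))
c=max(cv2.findContours(m,0,2)[0],key=cv2.contourArea);r=cv2.minAreaRect(c);b=cv2.boxPoints(r);print(b,cv2.contourArea(c));print(ray("top",b,250))
m=np.zeros_like(m);m[180:212,188:216]=cv2.inRange(hsv,(0,0,165),(180,60,255))[180:212,188:216]
m=cv2.morphologyEx(m,cv2.MORPH_CLOSE,np.ones((3,3)))
c=max(cv2.findContours(m,0,2)[0],key=cv2.contourArea);b=cv2.boxPoints(cv2.minAreaRect(c));w=ray("top",b,32);print("blk",b,w,w.mean(0),np.linalg.norm(np.diff(w,axis=0),axis=1))
E
```

```text
col [ 35  28 166] [12 41 81] [ 20  37 223]
[[225.3 237.5]
 [240.2 216.2]
 [254.6 226.3]
 [239.7 247.6]] 419.0
[[365.1   2.8 250. ]
 [435.1 -48.8 250. ]
 [399.9 -96.5 250. ]
 [330.3 -44.8 250. ]]
blk [[193. 184.]
 [210. 184.]
 [210. 207.]
 [193. 207.]] [[577.2 135.1  32. ]
 [575.5  69.2  32. ]
 [486.1  70.6  32. ]
 [487.8 136.   32. ]] [531.6 102.7  32. ] [65.9 89.5 65.5]
```

View pics/topc.png

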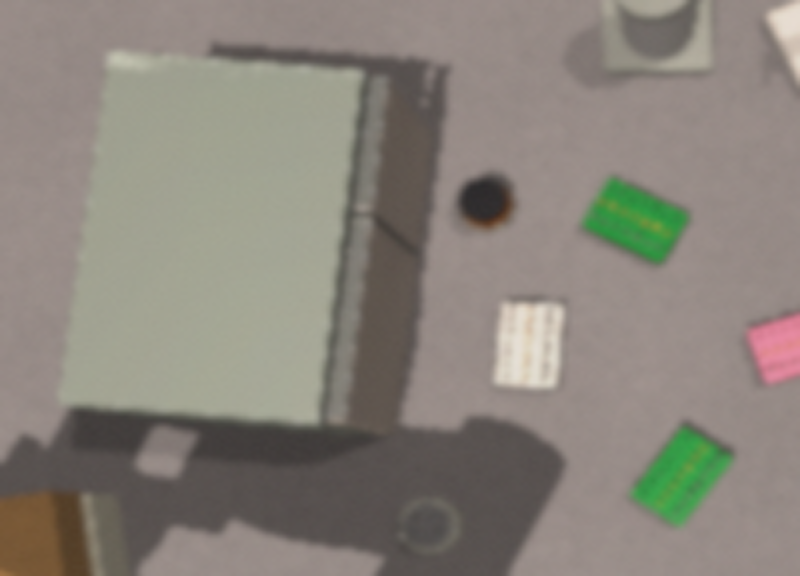

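View pics/scc.png

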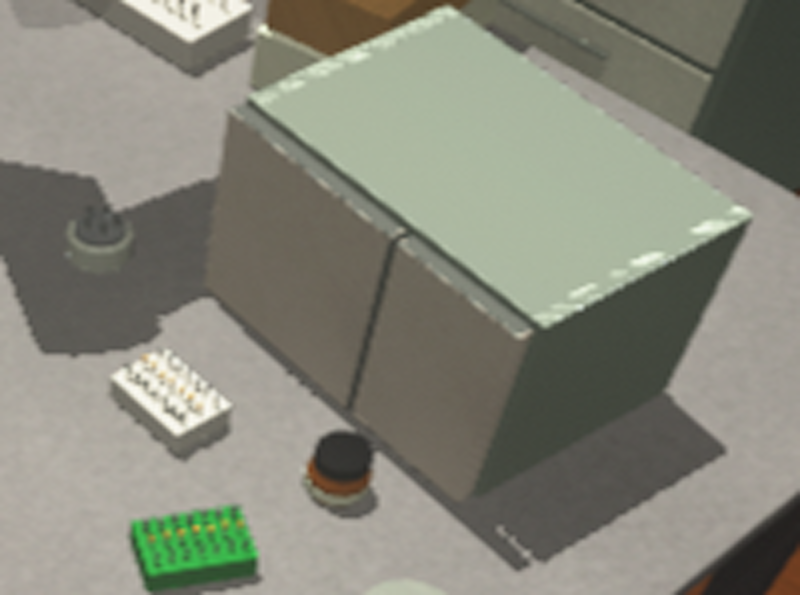

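```bash
python3 - <<'E'
from h import *
np.set_printoptions(precision=1,suppress=True)
T=lambda *p:np.array(p)/[4,3.6]+[70,100]
S=lambda *p:np.array(p)/[4,3.5]+[250,60]
print("carcass top F-narrow,F-hinge,B-hinge,B-narrow",ray("top",T((364,72),(327,425),(62,403),(108,52)),250))
print("door outer narrow,hinge,gap top",ray("top",T((388,76),(347,427),(375,215)),248))
print("door outer narrow,hinge,gap scene",ray("scene",S((528,333),(230,107),(400,238)),248))
print("carc scene F-hinge F-narrow Bnarrow",ray("scene",S((247,100),(540,326),(750,214),(452,8)),250))
print("block top",ray("top",T((505,300),(565,303),(556,388),(495,385)),38))
print("block scene",ray("scene",S((110,378),(165,350),(232,407),(180,443)),32))
print("jar",ray("top",T((486,200)),55),"stand",ray("top",T((430,525)),58),ray("scene",S((98,243)),40))
print("greens",ray("top",T((637,220),(682,475)),32), "pink",ray("top",[(270,195)],32))
E
```

```text
carcass top F-narrow,F-hinge,B-hinge,B-narrow [[774.3 216.8 250. ]
 [436.7 248.4 250. ]
 [463.  470.3 250. ]
 [799.1 437.1 250. ]]
door outer narrow,hinge,gap top [[770.4 196.5 248. ]
 [434.5 232.  248. ]
 [635.1 208.1 248. ]]
door outer narrow,hinge,gap scene [[775.2 205.  248. ]
 [445.  236.  248. ]
 [643.3 215.7 248. ]]
carc scene F-hinge F-narrow Bnarrow [[449.  251.1 250. ]
 [777.  215.6 250. ]
 [802.6 433.7 250. ]
 [474.7 470.9 250. ]]
block top [[578.7 121.8  38. ]
 [574.   63.9  38. ]
 [482.7  73.9  38. ]
 [487.4 132.4  38. ]]
block scene [[492.2  71.6  32. ]
 [498.4 130.6  32. ]
 [585.5 123.4  32. ]
 [586.7  61.1  32. ]]
jar [[685. 137.  55.]] stand [[341.  192.5  58. ]] [[362.9 179.4  40. ]]
greens [[663.8  -7.2  32. ]
 [387.2 -44.8  32. ]] pink [[ 526.7 -162.4   32. ]]
```

Call:
{"op": "servo_tool", "data": {
  "plan": [
    [[-0.14,0,0,1,0,0,-1],[-0.14,0,0,1,0,0,-1],[-0.14,0.2,-0.4,0.8,0,0,-1],[-0.14,0.45,-0.8,0,0,0,-1],[-0.14,0.5,-0.8,0,0,0,-1]]
  ]
}}

```text
t: 0.52
ee_pos: [318.3, 482.8, 416.9]
orientation: [1.35, 2.836, 0.007]
ft_force: [0.1, -0.8, -0.6]
width: 58.2
grasp_force: 0.0
```

Call:
{"op": "servo_tool", "data": {
  "plan": [
    [[-0.14,0.6,-0.8,0,0,0,-1],[-0.14,0.6,-0.8,0,0,0,-1],[-0.14,0.6,-0.8,0,0,0,-1],[-0.14,0.6,-0.8,0,0,0,-1],[-0.14,0.6,-0.8,0,0,0,-1]]
  ]
}}

```text
t: 0.93
ee_pos: [438.9, 320.8, 414.5]
orientation: [-1.935, -2.474, 0.001]
ft_force: [0.5, 1.1, -0.4]
width: 50.0
grasp_force: 0.0
```

Call:
{"op": "servo_tool", "data": {
  "plan": [
    [[-0.14,0.6,-0.8,0,0,0,-1],[-0.14,0.6,-0.8,0,0,0,-1],[-0.14,0.6,-0.8,0,0,0,-1],[-0.14,0.6,-0.8,0,0,0,-1],[-0.14,0.3,-0.4,0,0,0,0]]
  ]
}}

```text
t: 1.35
ee_pos: [548.1, 175.2, 414.3]
orientation: [2.338, 2.097, -0.001]
ft_force: [0.4, 0.4, 0.1]
width: 50.1
grasp_force: 0.0
```

Call:
{"op": "servo_tool", "data": {
  "plan": [
    [[-0.14,-0.17,-0.5,0,0,0,0],[-0.14,0,0,-1,0,0,0],[-0.14,0,0,-1,0,0,0],[-0.14,0,0,-1,0,0,0],[-0.14,0,0,-1,0,0,0]]
  ]
}}

```text
t: 1.77
ee_pos: [539.2, 158.2, 253.2]
orientation: [2.332, 2.105, 0.001]
ft_force: [1.2, -0.2, -0.2]
width: 50.5
grasp_force: 0.0
```

Call:
{"op": "servo_tool", "data": {
  "plan": [
    [[-0.14,0,0,-1,0,0,0],[-0.14,0,0,-1,0,0,0],[-0.14,0,0,-1,0,0,0],[-0.14,0,0,-0.6,0,0,0],[-0.14,0,0,0,0,0,0]]
  ]
}}

```text
t: 2.18
ee_pos: [536.1, 157.6, 105.5]
orientation: [-2.328, -2.103, 0.014]
ft_force: [-0.4, 0.7, 0.3]
width: 50.0
grasp_force: 0.0
```

```bash
python3 - <<'E'
from h import *
print(readout.get_obs()["ee_pos"])
s=vision.get_image("scene")[:,:,::-1]
cv2.imwrite("pics/s1.png",cv2.resize(s[60:230,220:420],None,fx=4,fy=3.5,interpolation=cv2.INTER_CUBIC))
E
```

```text
[536.11023082 157.6117459  105.45709485]
```

View pics/s1.png

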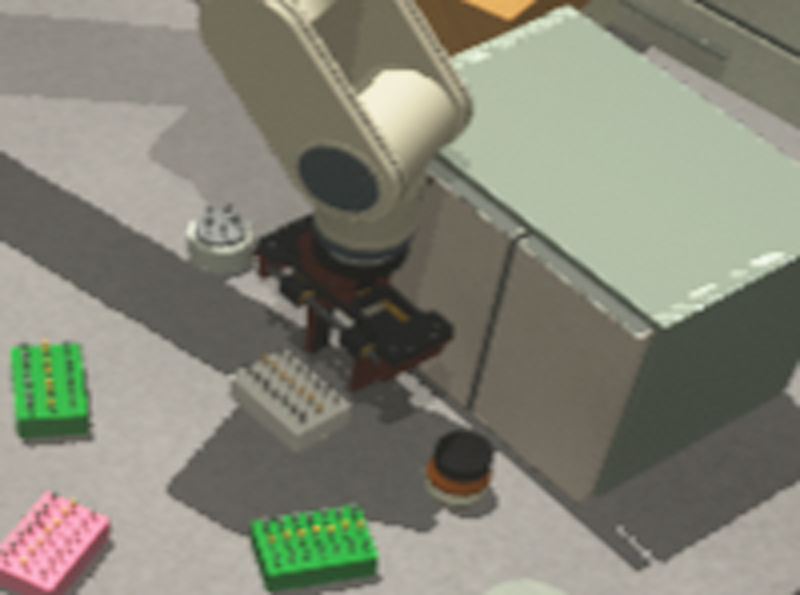

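The fingers sit between door and block at crop (340,340), centred on the block's back face. Next I lower a little and slide the block straight out.

Call:
{"op": "servo_tool", "data": {
  "plan": [
    [[-0.14,0,0,-0.25,0,0,0],[-0.14,0,-0.1,0,0,0,0],[-0.14,-0.01,-0.2,0,0,0,0],[-0.14,-0.02,-0.2,0,0,0,0],[-0.14,-0.02,-0.2,0,0,0,0]]
  ]
}}

```text
t: 2.65
ee_pos: [538.3, 130.1, 102.2]
orientation: [2.331, 2.104, 0.004]
ft_force: [0.9, 3.0, 3.6]
width: 50.2
grasp_force: 1.9
```

Call:
{"op": "servo_tool", "data": {
  "plan": [
    [[-0.14,-0.02,-0.2,0,0,0,0],[-0.14,-0.02,-0.2,0,0,0,0],[-0.14,-0.02,-0.2,0,0,0,0],[-0.14,-0.02,-0.2,0,0,0,0],[-0.14,-0.02,-0.2,0,0,0,0]]
  ]
}}

```text
t: 3.07
ee_pos: [533.5, 89.7, 100.8]
orientation: [2.332, 2.105, 0.0]
ft_force: [0.4, 4.6, 4.3]
width: 50.0
grasp_force: 1.9
```

Call:
{"op": "servo_tool", "data": {
  "plan": [
    [[-0.14,-0.02,-0.25,0,0,0,0],[-0.14,-0.02,-0.25,0,0,0,0],[-0.14,-0.02,-0.25,0,0,0,0],[-0.14,-0.02,-0.25,0,0,0,0],[-0.14,-0.02,-0.25,0,0,0,0]]
  ]
}}

```text
t: 3.48
ee_pos: [529.2, 39.5, 100.6]
orientation: [-2.332, -2.105, 0.0]
ft_force: [0.3, 3.2, 3.0]
width: 50.0
grasp_force: 1.9
```

Call:
{"op": "servo_tool", "data": {
  "plan": [
    [[-0.14,-0.02,-0.2,0,0,0,0],[-0.14,-0.02,-0.15,0,0,0,0],[-0.14,0,-0.1,0,0,0,0],[-0.14,0,-0.05,0,0,0,0],[-0.14,0,0,0,0,0,0]]
  ]
}}

```text
t: 3.9
ee_pos: [527.6, 20.0, 100.5]
orientation: [-2.331, -2.105, 0.001]
ft_force: [0.5, 1.0, 0.3]
width: 50.2
grasp_force: 0.0
```

Call:
{"op": "servo_tool", "data": {
  "plan": [
    [[-0.14,0.02,0.3,0,0,0,0],[-0.14,0,0,0.5,0,0,0],[0,0,0,1,0,0,0],[1,0,0,1,0,0,0],[1,0.1,0.2,1,0,0,0]]
  ]
}}

```text
t: 4.32
ee_pos: [531.4, 40.9, 241.4]
orientation: [-2.33, -2.105, 0.004]
ft_force: [0.5, -0.2, 0.1]
width: 33.9
grasp_force: 0.0
```

Call:
{"op": "servo_tool", "data": {
  "plan": [
    [[1,0.4,0.6,0.8,0,0,0],[1,0.4,0.7,0.4,0,0,0],[1,0.4,0.7,0,0,0,0],[1,0.4,0.6,0,0,0,0],[1,0,0,0,0,0,0]]
  ]
}}

```text
t: 4.73
ee_pos: [598.2, 148.5, 288.3]
orientation: [2.327, 2.109, 0.005]
ft_force: [-1.4, -0.8, -0.2]
width: 1.6
grasp_force: 0.0
```

```bash
python3 - <<'E'
from h import *
np.set_printoptions(precision=1,suppress=True)
print(readout.get_obs()["ee_pos"])
s=vision.get_image("scene")[:,:,::-1];t=vision.get_image("top")[:,:,::-1]
cv2.imwrite("pics/s2.png",np.hstack([cv2.resize(s[60:230,200:420],None,fx=1.8,fy=2),cv2.resize(t[100:270,70:290],None,fx=1.8,fy=2)]))
E
```

```text
[598.2 148.5 288.3]
```

View pics/s2.png

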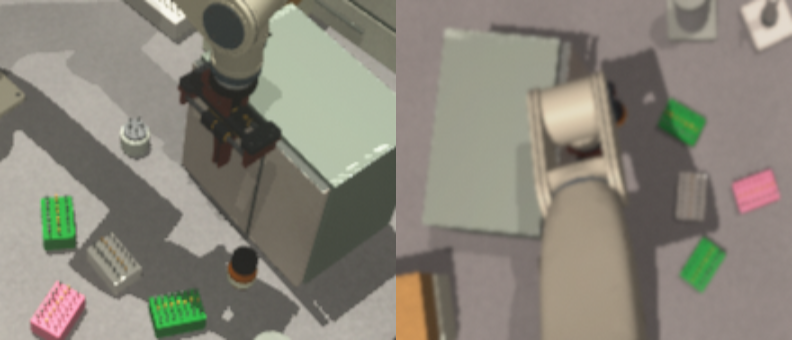

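The block now stands at about (525,-20), 100 mm or more from its old place and clear of the others. The finger is in front of the press point, so I now move it in.

Call:
{"op": "servo_tool", "data": {
  "plan": [
    [[1,0.02,0.25,0,0,0,0],[1,0.02,0.25,0,0,0,0],[1,0.02,0.25,0,0,0,0],[1,0.02,0.2,0,0,0,0],[1,0,0,0,0,0,0]]
  ]
}}

```text
t: 5.25
ee_pos: [599.4, 183.2, 287.6]
orientation: [-2.33, -2.107, -0.001]
ft_force: [0.4, -0.5, 0.7]
width: 0.6
grasp_force: 0.0
```

Call:
{"op": "servo_tool", "data": {
  "plan": [
    [[1,0,0.07,0,0,0,0],[1,0,0.07,0,0,0,0],[1,0,0.07,0,0,0,0],[1,0,0,0,0,0,0]]
  ]
}}

```text
t: 5.58
ee_pos: [599.3, 190.4, 287.6]
orientation: [-2.331, -2.106, -0.0]
ft_force: [0.1, -0.3, -0.1]
width: 0.8
grasp_force: 0.0
```

Call:
{"op": "servo_tool", "data": {
  "plan": [
    [[1,0.03,0.05,0,0,0,0],[1,0.03,0.05,0,0,0,0],[1,0.03,0.05,0,0,0,0],[1,0,0,0,0,0,0]]
  ]
}}

```text
t: 5.92
ee_pos: [603.3, 196.4, 287.7]
orientation: [2.331, 2.106, 0.001]
ft_force: [0.5, -0.2, -0.0]
width: 0.4
grasp_force: 0.0
```

Call:
{"op": "servo_tool", "data": {
  "plan": [
    [[1,0,0.04,0,0,0,0],[1,0,0.04,0,0,0,0],[1,0,0,0,0,0,0]]
  ]
}}

```text
t: 6.17
ee_pos: [602.9, 199.6, 287.6]
orientation: [-2.331, -2.106, -0.0]
ft_force: [-0.5, 0.3, -0.1]
width: 0.7
grasp_force: 0.0
```

Call:
{"op": "servo_tool", "data": {
  "plan": [
    [[1,0,0.04,0,0,0,0],[1,0,0.04,0,0,0,0],[1,0,0,0,0,0,0]]
  ]
}}

```text
t: 6.42
ee_pos: [602.9, 202.9, 287.6]
orientation: [-2.331, -2.106, -0.0]
ft_force: [0.3, -0.5, -0.2]
width: 0.4
grasp_force: 0.0
```

Call:
{"op": "servo_tool", "data": {
  "plan": [
    [[1,0,0.04,0,0,0,0],[1,0,0,0,0,0,0]]
  ]
}}

```text
t: 6.58
ee_pos: [603.0, 204.4, 287.7]
orientation: [-2.331, -2.106, -0.0]
ft_force: [0.4, -0.7, 0.2]
width: 0.2
grasp_force: 0.0
```

Call:
{"op": "servo_tool", "data": {
  "plan": [
    [[1,0,0.04,0,0,0,0],[1,0,0,0,0,0,0]]
  ]
}}

```text
t: 6.75
ee_pos: [603.0, 205.7, 287.6]
orientation: [2.331, 2.106, -0.0]
ft_force: [-0.5, -1.1, 1.1]
width: 0.1
grasp_force: 0.6
```

Contact at about y = 205.5. Press on.

Call:
{"op": "servo_tool", "data": {
  "plan": [
    [[1,0,0.05,0,0,0,0],[1,0,0,0,0,0,0]]
  ]
}}

```text
t: 6.92
ee_pos: [603.3, 207.4, 287.6]
orientation: [2.331, 2.105, -0.0]
ft_force: [2.6, -3.4, -0.2]
width: 0.2
grasp_force: 1.9
```

Call:
{"op": "servo_tool", "data": {
  "plan": [
    [[1,0,0.05,0,0,0,0],[1,0,0,0,0,0,0]]
  ]
}}

```text
t: 7.08
ee_pos: [603.6, 209.2, 287.7]
orientation: [2.33, 2.104, 0.0]
ft_force: [3.4, -4.9, -0.3]
width: 0.4
grasp_force: 2.4
```

Call:
{"op": "servo_tool", "data": {
  "plan": [
    [[1,0,0.04,0,0,0,0],[1,0,0,0,0,0,0]]
  ]
}}

```text
t: 7.25
ee_pos: [603.7, 210.3, 287.7]
orientation: [2.33, 2.104, -0.0]
ft_force: [5.2, -7.9, -0.7]
width: 0.6
grasp_force: 3.6
```

Call:
{"op": "servo_tool", "data": {
  "plan": [
    [[1,0,-0.2,0,0,0,0],[1,0,-0.3,0,0,0,0],[1,0,-0.4,0,0,0,0],[1,-0.1,-0.5,0,0,0,0],[1,-0.1,-0.7,0,0,0,0]]
  ]
}}

```text
t: 7.67
ee_pos: [594.7, 126.7, 287.6]
orientation: [-2.33, -2.107, -0.001]
ft_force: [0.2, -0.0, -0.4]
width: 0.6
grasp_force: 0.0
```

Call:
{"op": "servo_tool", "data": {
  "plan": [
    [[1,0,-0.3,0,0,0,0],[1,0,0,1,0,0,0],[1,0,0,1,0,0,0],[1,0,0,0,0,0,0]]
  ]
}}

```text
t: 8.0
ee_pos: [597.9, 114.9, 375.6]
orientation: [2.329, 2.1, 0.017]
ft_force: [0.8, 0.2, 0.4]
width: 0.8
grasp_force: 0.0
```

```bash
python3 - <<'E'
from h import *
np.set_printoptions(precision=1,suppress=True)
print(readout.get_obs()["ee_pos"])
s=vision.get_image("scene")[:,:,::-1]
cv2.imwrite("pics/s3.png",cv2.resize(s[60:210,290:450],None,fx=5,fy=4,interpolation=cv2.INTER_CUBIC))
E
```

```text
[597.9 114.9 375.6]
```

View pics/s3.png

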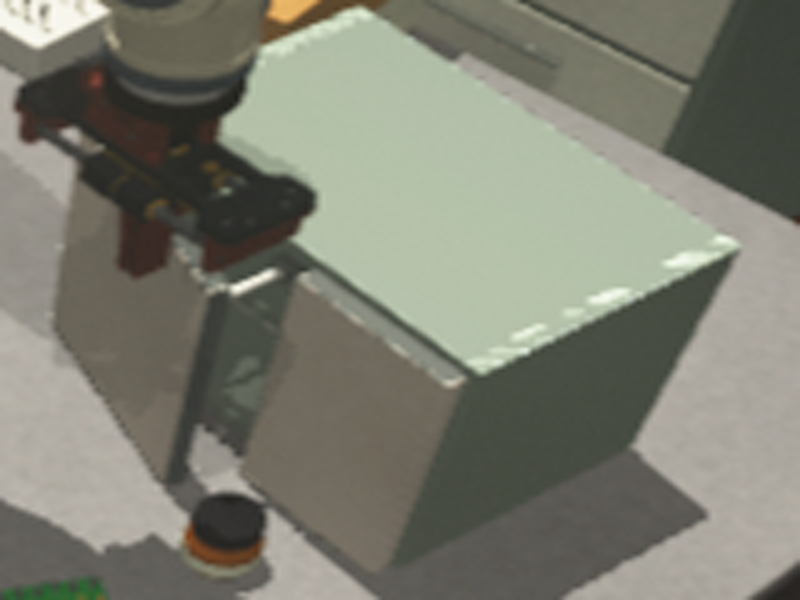

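The door is ajar: its free edge is at crop (207,290) and the narrow door's corner at (300,268). Measuring the gap.

```bash
python3 - <<'E'
from h import *
np.set_printoptions(precision=1,suppress=True)
S=lambda *p:np.array(p)/[5,4]+[290,60]
print(ray("scene",S((207,290),(228,291),(300,272),(465,382)),248))
E
```

```text
[[618.4 160.6 248. ]
 [627.5 169.2 248. ]
 [643.3 215.7 248. ]
 [778.  206.1 248. ]]
```

Matches the model (0.27 rad). I go over the door and down behind it.

Call:
{"op": "servo_tool", "data": {
  "plan": [
    [[1,0,0.6,0,0,0,0],[1,0.1,0.7,0,0,0,0],[1,0.2,0.7,0,0,0,0],[1,0,0.4,0,0,0,0],[1,0,0,0,0,0,0]]
  ]
}}

```text
t: 8.47
ee_pos: [606.6, 213.7, 366.4]
orientation: [-2.328, -2.108, 0.001]
ft_force: [-0.5, -0.6, -0.1]
width: 0.4
grasp_force: 0.0
```

Call:
{"op": "servo_tool", "data": {
  "plan": [
    [[1,0.05,-0.05,-0.4,0,0,0],[1,0,0,-0.5,0,0,0],[1,0,0,-0.5,0,0,0],[1,0,0,-0.5,0,0,0],[1,0,0,0,0,0,0]]
  ]
}}

```text
t: 8.88
ee_pos: [608.9, 208.3, 290.5]
orientation: [-2.332, -2.105, 0.001]
ft_force: [0.4, -0.4, 0.6]
width: 0.5
grasp_force: 0.0
```

Call:
{"op": "servo_tool", "data": {
  "plan": [
    [[1,-0.1,-0.19,0,0,0,0],[1,-0.12,-0.19,0,0,0,0],[1,-0.12,-0.19,0,0,0,0],[1,-0.12,-0.19,0,0,0,0],[1,-0.12,-0.19,0,0,0,0]]
  ]
}}

```text
t: 9.3
ee_pos: [584.9, 170.1, 291.6]
orientation: [-2.332, -2.105, 0.001]
ft_force: [-0.7, 0.3, -0.1]
width: 0.4
grasp_force: 0.1
```

Call:
{"op": "servo_tool", "data": {
  "plan": [
    [[1,-0.16,-0.19,0,0,0,0],[1,-0.16,-0.19,0,0,0,0],[1,-0.16,-0.19,0,0,0,0],[1,-0.16,-0.19,0,0,0,0]]
  ]
}}

```text
t: 9.63
ee_pos: [559.3, 140.2, 291.7]
orientation: [-2.332, -2.105, 0.0]
ft_force: [-0.2, -0.4, 0.1]
width: 0.6
grasp_force: 0.2
```

Call:
{"op": "servo_tool", "data": {
  "plan": [
    [[1,-0.2,-0.16,0,0,0,0],[1,-0.2,-0.15,0,0,0,0],[1,-0.2,-0.15,0,0,0,0],[1,-0.2,-0.14,0,0,0,0]]
  ]
}}

```text
t: 9.97
ee_pos: [527.2, 116.4, 291.6]
orientation: [-2.331, -2.106, 0.0]
ft_force: [0.3, -0.7, -0.2]
width: 0.8
grasp_force: 0.1
```

Call:
{"op": "servo_tool", "data": {
  "plan": [
    [[1,-0.18,-0.08,0,0,0,0],[1,-0.18,-0.08,0,0,0,0],[1,-0.18,-0.08,0,0,0,0],[1,-0.18,-0.08,0,0,0,0],[1,-0.18,-0.07,0,0,0,0]]
  ]
}}

```text
t: 10.38
ee_pos: [491.5, 101.2, 291.6]
orientation: [-2.331, -2.106, -0.0]
ft_force: [-0.0, 1.0, 0.7]
width: 0.7
grasp_force: 0.1
```

Call:
{"op": "servo_tool", "data": {
  "plan": [
    [[1,-0.15,-0.03,0,0,0,0],[1,-0.15,-0.02,0,0,0,0],[1,-0.15,-0.02,0,0,0,0],[1,-0.15,-0.02,0,0,0,0],[1,-0.15,0,0,0,0,0]]
  ]
}}

```text
t: 10.8
ee_pos: [461.6, 97.7, 291.6]
orientation: [2.331, 2.106, 0.0]
ft_force: [0.0, -0.2, -0.6]
width: 0.5
grasp_force: 0.1
```

Call:
{"op": "servo_tool", "data": {
  "plan": [
    [[1,-0.15,0,0,0,0,0],[1,-0.15,0,0,0,0,0],[1,-0.15,0,0,0,0,0],[1,-0.13,0,0,0,0,0],[1,-0.1,0,0,0,0,0]]
  ]
}}

```text
t: 11.22
ee_pos: [434.3, 97.8, 291.6]
orientation: [-2.331, -2.106, 0.0]
ft_force: [-0.3, 0.3, 0.8]
width: 0.5
grasp_force: 0.1
```

```bash
python3 - <<'E'
from h import *
print(readout.get_obs()["ee_pos"],readout.get_obs()["ft_force"])
s=vision.get_image("scene")[:,:,::-1]
cv2.imwrite("pics/s4.png",cv2.resize(s[60:220,230:430],None,fx=4,fy=3.5,interpolation=cv2.INTER_CUBIC))
E
```

```text
[434.25765439  97.83433586 291.60899131] [-0.3253219   0.29234938  0.83551529]
```

View pics/s4.png

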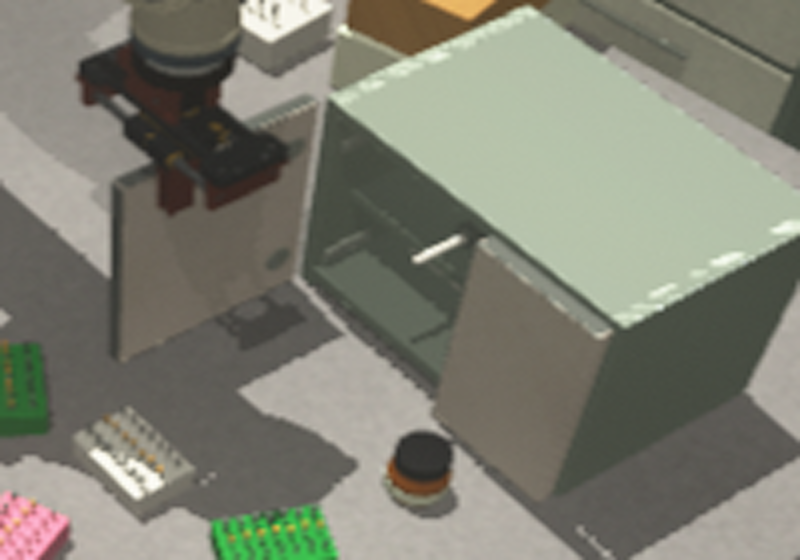

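The door stands about square: hinge end at crop (318,98), free end at (122,185). The narrow door is shut and the block is clear. I nudge a little further, then lift out.

Call:
{"op": "servo_tool", "data": {
  "plan": [
    [[1,-0.06,0,0,0,0,0],[1,-0.05,0,0,0,0,0],[1,-0.04,0,0,0,0,0],[1,0,0,0,0,0,0]]
  ]
}}

```text
t: 11.6
ee_pos: [428.7, 97.7, 291.6]
orientation: [-2.331, -2.105, 0.0]
ft_force: [-0.4, -0.1, 0.0]
width: 0.1
grasp_force: 0.0
```

Call:
{"op": "servo_tool", "data": {
  "plan": [
    [[1,0.15,0,0,0,0,0],[1,0.15,0,0,0,0,0],[1,0,0,0.6,0,0,0],[1,0,0,0.9,0,0,0],[1,0,0,0.9,0,0,0]]
  ]
}}

```text
t: 12.02
ee_pos: [441.1, 97.6, 388.1]
orientation: [-2.331, -2.104, 0.004]
ft_force: [1.6, 0.2, 0.9]
width: 0.5
grasp_force: 0.0
```

Call:
{"op": "servo_tool", "data": {
  "plan": [
    [[1,0.3,0,1,0,0,0],[1,0.5,0,0.6,0,0,0],[1,0.5,0,0,0,0,0],[1,0.5,0,0,0,0,0],[1,0,0,0,0,0,0]]
  ]
}}

```text
t: 12.43
ee_pos: [516.2, 97.7, 452.0]
orientation: [2.331, 2.104, 0.003]
ft_force: [-1.3, -0.2, 0.1]
width: 0.4
grasp_force: 0.0
```

```bash
python3 - <<'E'
from h import *
print(readout.get_obs()["ee_pos"],readout.get_obs()["ft_force"])
s=vision.get_image("scene")[:,:,::-1]
cv2.imwrite("pics/s5.png",cv2.resize(s[60:220,230:430],None,fx=4,fy=3.5,interpolation=cv2.INTER_CUBIC))
E
```

```text
[516.1762363   97.70902704 451.976446  ] [-1.25278142 -0.23744263  0.07291933]
```

View pics/s5.png

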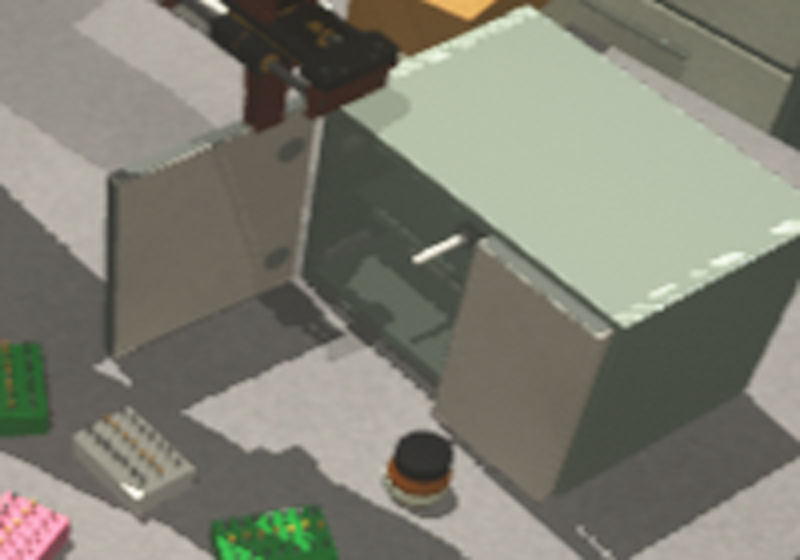

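```bash
python3 - <<'E'
from h import *
p=ray("scene",np.array([(119,184),(113,349)])/[4,3.5]+[230,60],248)[0]; q=ray("scene",np.array([(117,354)])/[4,3.5]+[230,60],4)[0]
for w in(p,q):
    d=w[:2]-[441,248]; print(w,np.hypot(*d), -np.arctan2(d[1],d[0])-0.1)
E
```

```text
[415.38468661  56.55807238 248.        ] 193.14801560480765 1.6038083141680557
[412.73000233  61.14811837   4.        ] 188.97835441006967 1.6209538042257692
```

```bash
python3 -c "
from workcell import close_job
print(close_job())"
```

```text
the job is handed in; nothing more can be done
None
```

The job is handed in at about 12.5 s: the block was slid clear, the catch tripped, and the wide door swung to about 1.6 rad (square is 1.57), with the narrow door shut and nothing near the cupboard moved in the last picture.

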